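# Weigh the seasoning tin from behind the sauce jars

### The arm

A 6-joint arm with a two-finger parallel gripper is mounted at the origin on the work surface. World frame = base frame: x ahead of the robot, y to its left, z up, the work surface at z = 0. Lengths are in mm, angles in rad, forces in N, time in s.
With the tool pointing down it reaches from about 300 to 850 mm from the base axis. Payload 5.4 kg.
Tool frame: the origin (TCP) lies midway between the tips of the shut fingers; the grasp point (between the pads) lies 19 mm behind it (robot.hold_point_z is the distance from the TCP to the grasp point, in mm); z points along the fingers, y is the line along which they close (so a half turn about z gives the same grasp; the last joint's range is limited). The gripper opens to 85 mm and grips with 20 to 120 N. Pads are 22 mm wide; open, the fingers measure 114 mm over their backs; the gripper's body (76 mm by 85 mm) begins 54 mm behind the grasp point. The pads swing forward as they close: fully open they stand 13 mm farther back than shut.
Start: joints at [0.932, 0.158, 1.597, -0, 1.386, -0.21], TCP at [239.081, 522.921, 197.399] pointing down, gripper open.
Joint ranges: [-2.91, 2.91], [-0.94, 2.29], [0.18, 2.7], [-1.29, 4.43], [0.17, 2.64], [-3, 3]. Speed limits (rad/s): [2.57, 2.57, 3.14, 3.14, 3.14, 3.14].

### API

Orientations are given as a unit quaternion [w, x, y, z].
In Python, from workcell import robot, ik, grab_frame, camera_info, workorder, masks_of gives the robot as it stands. Calls block until the motion is done:
- robot.movep(position, orientation): joint-space move of the TCP to a pose.
- robot.movel(position, rot=None, rate=150): straight line of the TCP; rot=None keeps the orientation; rate is the mean speed in mm/s.
- robot.move_j(angles): joint-space move.
- robot.command_gripper(opening): finger opening in mm; the grip force is fixed at half the most; returns when the fingers have stopped.
- robot.dwell(seconds).
- ik(position, orientation): joint angles nearest the present ones, or None.
- robot.state(): the state.
- grab_frame(name): name is "side" or "top" or "wrist"; returns the picture (420x560x3 uint8, red, green, blue); there is no depth.
- camera_info(name): a dict with "fx", "fy", "cx", "cy" (pixels), "rvec" (rotation vector, rad) and "tvec" (3), from world to camera coordinates, as OpenCV has them. Camera axes: x right, y down, z forward; pixel columns grow to the right and rows downward; lengths in mm; the calibration is good to about 2 mm. A picture is of the moment at which its call begins: read the wrist's pose just before it. camera_info takes no time and is no camera call; for the wrist camera it gives the pose at the moment of the call.
A pose or a line that the arm cannot do raises robot.Unreachable and nothing moves.
- workorder.sign_off(): hands the job in; it is judged then, once.
Trained networks look in the newest picture that a camera, given by its name, has taken for a name from the list of things; names that differ only in an ending like _2 or _b are one class to them, and where a whole thing is asked for, a point or a joint stands for the part that bears it (a point fixed in the world has none). Each returns a list of dicts, best first, with "confidence" (0 to 1); they miss things now and then, are a little off and sometimes report something else, mostly with a low value. They report only what shows in the picture. A call takes as long as a camera call.
- masks_of(camera, query): "region" (420x560 bool, what is visible of it) and "point" ([column, row] in pixels, amid what is visible of it).
The state is a dict: "time_s": time; "joints": joint angles; "dq": joint speeds; "effort": joint torques, N m; "ee_pos": TCP position; "ee_rot": TCP orientation; "contact_force": force on the tool from outside, world axes, zero at the start; "ft_torque": the same for the moment, N m; "finger_gap": finger opening in mm; "finger_force": force on a finger pad.
Only numpy, scipy, OpenCV 4.12 (cv2) and the standard library are available. Lean on these libraries where they do the work, as an engineer would, in place of code of your own. Each camera call takes 0.05 s, during which the arm holds its last target. There are 200 camera calls.

### The job

The low steel seasoning tin is hemmed in by three sauce jars and has to be weighed. First stand all three jars on the empty wooden side tray, leaving the tin where it is; then set the tin on the middle of the scale's round pan while the jars wait on the tray; last, put each jar back on the middle of the pad in the colour of its lid, leaving the tin on the scale. Keep the tin and the jars upright throughout.

Things in the scene. Friction and masses are not known exactly. Their poses are not given: they have to be found in the camera images.
- tin: the low steel seasoning tin: upright cylinder, 52 mm diameter, 52 mm tall, dark lid with a white disc with six holes, 0.22 kg. Origin at the centre of its underside, z up. Starts on the station floor, 4 mm above the work surface; jars stand 68 mm (centres) in front, left and right of it, two loose cups 30 mm tall 87 mm off at the far diagonals, a fixed edge 35 mm high 105 mm behind it
- jar_red: the sauce jar with the red lid: upright, white round body 54 mm in diameter with a red band, 76 mm high, narrowing to a firmly fixed red round lid 42 mm in diameter, 88 to 118 mm above its underside (good to grip). Origin at the centre of its underside, z up. About 0.28 kg. Starts on the red pad
- jar_yellow: the sauce jar with the yellow lid: upright, white round body 54 mm in diameter with a yellow band, 76 mm high, narrowing to a firmly fixed yellow round lid 42 mm in diameter, 88 to 118 mm above its underside (good to grip). Origin at the centre of its underside, z up. About 0.28 kg. Starts on the yellow pad
- jar_blue: the sauce jar with the blue lid: upright, white round body 54 mm in diameter with a blue band, 76 mm high, narrowing to a firmly fixed blue round lid 42 mm in diameter, 88 to 118 mm above its underside (good to grip). Origin at the centre of its underside, z up. About 0.28 kg. Starts on the blue pad
- pad_red: the fixed flat round red pad, 72 mm in diameter, 3 mm thick, lying on the station's floor; the home of the jar with the red lid. Origin at the centre of its underside, 4 mm above the work surface; jars stand on its top face, 3 mm above the origin
- pad_yellow: the fixed flat round yellow pad, 72 mm in diameter, 3 mm thick, lying on the station's floor; the home of the jar with the yellow lid. Origin at the centre of its underside, 4 mm above the work surface; jars stand on its top face, 3 mm above the origin
- pad_blue: the fixed flat round blue pad, 72 mm in diameter, 3 mm thick, lying on the station's floor; the home of the jar with the blue lid. Origin at the centre of its underside, 4 mm above the work surface; jars stand on its top face, 3 mm above the origin
- side_tray: the fixed empty wooden side tray, 270 mm long (its x axis) and 122 mm wide (its y axis), low rim 12 mm high and 5 mm thick. Origin at its centre on the work surface, floor 4 mm above it, clear floor 260 by 112 mm. It stands on the left or the right of the station
- scale: the fixed white kitchen scale with a round black pan 112 mm in diameter. Origin on the work surface straight below the middle of the pan; the pan's top face is 40 mm above it. The casing (190 by 140 mm, 28 mm high) reaches 115 mm from the pan's middle towards its -x side, where the display is, and 75 mm the other way. It stands on the side of the station opposite the side tray

How it is judged:
By the outcome, as a careful person would: the job done as asked, in the order asked, and still so for the second after the job is handed in, with the robot touching nothing.
It also fails if it takes over 144 s, if anything falls off the work surface, if the arm or the gripper's body presses on something with over 40 N, if the wrist force passes 120 N, or if a joint passes its speed limit or range.

## Working session

There is one attempt and no reset: what is moved stays moved. The work goes in short steps, each a Python script; the robot and the scene stay as the last script left them, time stands still between calls to the robot, and variables do not carry over. Pictures are saved under pics/ and viewed, at most 14 in all, crops included, and the job is handed in when it is done.

```bash
ls; mkdir -p pics; python3 - <<'E'
from workcell import *
import cv2,numpy as np
for c in("top","side"):
    im=grab_frame(c); cv2.imwrite(f"pics/{c}0.png",im[:,:,::-1])
    i=camera_info(c); R=cv2.Rodrigues(np.array(i["rvec"],float))[0]; print(c,i["fx"],i["cx"],i["cy"],"C",(-R.T@np.array(i["tvec"])).round())
    for n in("tin","jar_red","jar_yellow","jar_blue","pad_red","pad_yellow","pad_blue","side_tray","scale"):
        for d in masks_of(c,n)[:2]: 
            ys,xs=np.nonzero(d["region"]); print(n,round(d["confidence"],2),np.round(d["point"]),d["region"].sum(),xs.min(),xs.max(),ys.min(),ys.max())
print(robot.state(),robot.hold_point_z)
E
```

```text
pics
top 439.36919738114784 272.1428769640865 212.235015488177 C [479.  -9. 849.]
tin 0.9 [272. 195.] 672 258 285 183 213
jar_red 0.65 [236. 204.] 821 219 249 185 219
jar_yellow 0.72 [276. 234.] 772 259 289 219 250
jar_blue 0.92 [275. 235.] 779 260 289 219 250
pad_red 0.76 [246. 215.] 221 219 254 194 224
pad_yellow 0.5 [298. 209.] 261 288 322 184 215
pad_blue 0.83 [286. 244.] 313 257 293 218 255
pad_blue 0.7 [247. 216.] 250 218 254 192 224
side_tray 0.83 [431. 269.] 9692 387 477 194 344
scale 0.61 [103. 264.] 8057 63 147 213 316
side 520.9902807460893 269.76175567512166 201.62728204766495 C [257. 919. 792.]
tin 0.69 [258. 196.] 60 254 259 189 202
jar_red 0.82 [244. 208.] 1158 233 256 182 236
jar_red 0.41 [258. 195.] 71 254 259 189 210
jar_yellow 0.83 [253. 170.] 809 245 266 149 198
jar_blue 0.85 [278. 196.] 1071 267 290 168 220
jar_blue 0.39 [241. 234.] 152 229 259 224 239
pad_red 0.67 [240. 235.] 234 229 259 224 240
side_tray 0.95 [317. 149.] 1867 278 355 138 168
scale 0.85 [259. 318.] 6767 196 314 277 364
{'time_s': 1.0, 'joints': array([ 9.31890713e-01,  1.58389363e-01,  1.59700653e+00,  1.03330880e-05,
        1.38620608e+00, -2.10091909e-01]), 'dq': array([ 0.0008194 ,  0.00076485, -0.00213794, -0.00029921,  0.00077123,
       -0.00096209]), 'effort': array([ 6.56362445e-04, -3.96016288e+01, -3.31708038e+01, -1.84527817e-04,
        4.32884699e-04, -1.39919368e-05]), 'ee_pos': array([239.0801585 , 522.91754064, 197.4018536 ]), 'ee_rot': array([-6.54552600e-06,  2.12768827e-01,  9.77102567e-01, -2.15073811e-06]), 'contact_force': array([ 1.09884721,  0.21639404, -0.20491687]), 'ft_torque': array([ 0.0354479 , -0.05439855,  0.01786373]), 'finger_force': 0.0, 'finger_gap': 85.5786013107562} 18.700000000000003
```

View pics/top0.png

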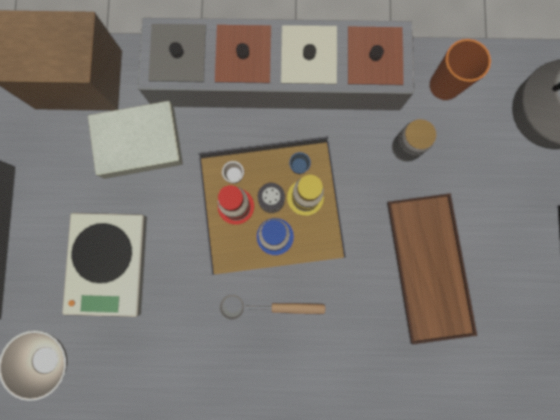

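View pics/side0.png

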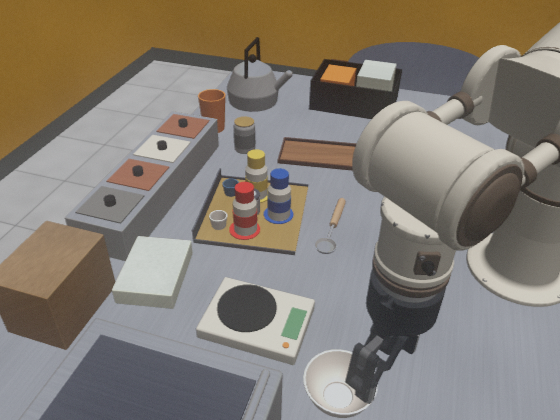

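The top view shows the scale on the robot's left with its pan at about (102,252), and the tray on the right at (431,268). The red, yellow and blue lids are at (232,197), (310,187) and (274,232), and the tin is at (271,197). The cups are at (233,173) and (300,163). The network mislabelled the yellow jar, so I'll measure by colour.

```bash
cat > h.py <<'E'
from workcell import *
import cv2,numpy as np
def cam(c):
    i=camera_info(c); R=cv2.Rodrigues(np.array(i["rvec"],float))[0]; return i,R,np.array(i["tvec"],float)
def back(c,uv,z,info=None):
    i,R,t=info or cam(c); C=-R.T@t
    d=R.T@np.array([(uv[0]-i["cx"])/i["fx"],(uv[1]-i["cy"])/i["fy"],1]); return (C+d*(z-C[2])/d[2])
def colour(im,name):
    h,s,v=cv2.split(cv2.cvtColor(im,cv2.COLOR_RGB2HSV))
    k=(s>150)&(v>70)
    return {"red":k&((h<6)|(h>174)),"yellow":k&(h>24)&(h<34)&(v>150),"blue":k&(h>105)&(h<128)}[name]
def quat(t): return [0,np.cos(t/2),np.sin(t/2),0]
E
python3 - <<'E'
from h import *
im=grab_frame("top"); I=cam("top")
def blobs(m,amin=40):
    n,l,st,ce=cv2.connectedComponentsWithStats(m.astype(np.uint8),connectivity=4)
    return sorted([(st[k,4],k) for k in range(1,n) if st[k,4]>amin],reverse=True),l
roi=np.zeros(im.shape[:2],bool); roi[140:275,200:345]=1
vis=np.zeros_like(im)
for n,c in(("red",(255,0,0)),("yellow",(255,255,0)),("blue",(0,0,255))):
    m=colour(im,n)&roi; vis[m]=c
    B,l=blobs(m)
    for a,k in B[:4]:
        ys,xs=np.nonzero(l==k); (cx,cy),r=cv2.minEnclosingCircle(np.c_[xs,ys].astype(np.float32))
        print(n,a,"circ",round(cx,1),round(cy,1),round(r,1),"z125",back("top",(cx,cy),125,I).round(1)[:2],r*(849-125)/439*2,"z7",back("top",(cx,cy),7,I).round(1)[:2],r*842/439*2)
d=masks_of("top","tin")[0]; print("tin pt",d["point"],back("top",d["point"],56,I))
m=(im.min(2)>150)&roi; B,l=blobs(m,15)
for a,k in B[:4]:
    ys,xs=np.nonzero(l==k); print("white",a,xs.mean(),ys.mean(),back("top",(xs.mean(),ys.mean()),56,I).round(1))
p=np.zeros_like(roi);p[218:288,68:137]=1
m=(im.max(2)<70)&p; B,l=blobs(m); ys,xs=np.nonzero(l==B[0][1])
cnt=max(cv2.findContours((l==B[0][1]).astype(np.uint8),0,1)[0],key=len); e=cv2.fitEllipse(cnt); print("pan",B[0][0],e,back("top",e[0],40,I))
m=masks_of("top","side_tray")[0]["region"].astype(np.uint8)
r=cv2.minAreaRect(np.argwhere(m)[:,::-1].astype(np.float32)); q=np.array([back("top",u,10,I)[:2] for u in cv2.boxPoints(r)]); print("tray",r,q.round(),q.mean(0),[np.linalg.norm(q[i]-q[i-1]).round() for i in range(4)])
big=np.hstack([cv2.resize(im[140:280,200:345],None,fx=2.7,fy=4*.675,interpolation=2),cv2.resize(vis[140:280,200:345],None,fx=2.7,fy=2.7,interpolation=0)])
cv2.imwrite("pics/z1.png",big[:,:,::-1]); print(big.shape)
E
```

```text
red 446 circ 230.0 197.4 12.1 z125 [594.6  70.3] 40.00551593059288 z7 [613.5  83.2] 46.525751952429836
red 182 circ 235.5 206.0 17.9 z125 [580.3  60.7] 59.119127868791374 z7 [596.9  72.1] 68.75456583635682
tin pt [271.5, 194.1] [613.29365806   2.16414372  56.        ]
white 171 233.98245614035088 174.46198830409358 [648.6  72.   56. ]
white 136 270.84558823529414 195.375 [610.9   3.3  56. ]
pan 2605 ((101.22840881347656, 252.6793212890625), (55.26925277709961, 58.15689468383789), 51.089454650878906) [500.66363089 313.40935063  40.        ]
tray ((431.8648681640625, 268.189208984375), (147.95909118652344, 68.71878051757812), 80.53767395019531) [[ 612. -218.]
 [ 637. -348.]
 [ 363. -385.]
 [ 340. -259.]] [ 488.17540142 -302.53343761] [np.float64(275.0), np.float64(133.0), np.float64(276.0), np.float64(128.0)]
(378, 784, 3)
```

View pics/z1.png

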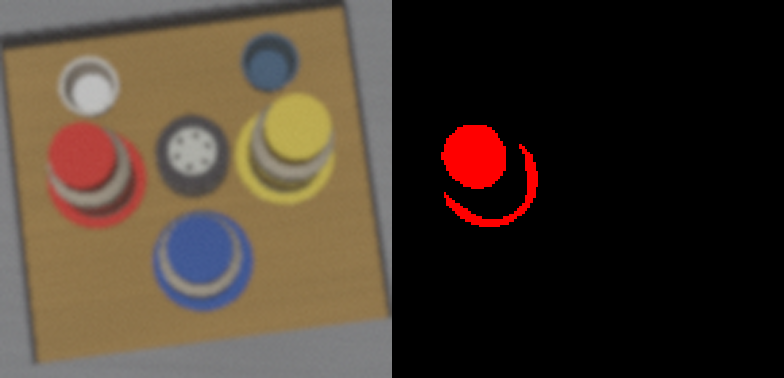

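The crop shows the lids, pads and tin clearly. The red lid and red pad measure consistently with each other, but the yellow and blue thresholds need loosening.

```bash
python3 - <<'E'
from h import *
im=grab_frame("top"); I=cam("top")
h=cv2.cvtColor(im,cv2.COLOR_RGB2HSV)
for u in((310,187),(293,209),(274,231),(274,252),(250,250),(300,163),(230,197)): print(u,h[u[1],u[0]])
def rob(n,lo,hi):
    m=cv2.inRange(h,lo,hi); r=np.zeros_like(m); r[140:275,200:345]=1; m=m*r
    k,l,st,ce=cv2.connectedComponentsWithStats(m,connectivity=4)
    for j in sorted(range(1,k),key=lambda j:-st[j,4])[:3]:
        ys,xs=np.nonzero(l==j); (cx,cy),R=cv2.minEnclosingCircle(np.c_[xs,ys].astype(np.float32))
        print(n,st[j,4],round(cx,1),round(cy,1),round(R,1),"z125",back("top",(cx,cy),125,I).round(1)[:2],"z7",back("top",(cx,cy),7,I).round(1)[:2])
rob("yellow",(24,120,120),(32,255,255)); rob("blue",(105,130,60),(125,255,255))
# tin: dark-lid circle
p=im[176:216,252:290].astype(int); g=cv2.cvtColor(im,cv2.COLOR_RGB2HSV)[176:216,252:290,1]
m=(g<75).astype(np.uint8); k,l,st,ce=cv2.connectedComponentsWithStats(m); print(st[1:],ce[1:]+[252,176])
E
```

```text
(310, 187) [ 25 145 187]
(293, 209) [ 25 142 178]
(274, 231) [111 143 146]
(274, 252) [111 136 141]
(250, 250) [ 19 121 141]
(300, 163) [105  88 116]
(230, 197) [  1 170 182]
yellow 468 309.7 187.1 12.3 z125 [614.6 -62.4] z7 [636.8 -71.2]
yellow 262 304.9 197.1 18.0 z125 [597.6 -54.6] z7 [617.  -62.1]
yellow 2 323.0 197.5 0.5 z125 [597.5 -84.7] z7 [616.9 -97.1]
blue 385 273.5 231.9 11.2 z125 [538.4  -3.4] z7 [548.1  -2.5]
blue 60 278.5 241.5 15.1 z125 [522.7 -12. ] z7 [529.9 -12.5]
blue 2 264.5 249.0 0.5 z125 [509.9  10.8] z7 [515.  14.]
[[  6   7  27  30 633]] [[270.84992101 197.20221169]]
```

```bash
cat >> h.py <<'E'
T=3.29; U=np.array([.989,.149]); TRAY=np.array([488,-302.5]); UP=250
SLOT={"yellow":TRAY+80*U,"blue":TRAY-80*U,"red":TRAY}
def hover(xy,z=UP,rate=220):
    robot.movel([*robot.state()["ee_pos"][:2],z],quat(T),rate=rate); robot.movel([*xy,z],quat(T),rate=rate)
def down(xy,z): robot.movel([*xy,z+25],rate=200); robot.movel([*xy,z],rate=60)
def say(s):
    q=robot.state(); print(s,"t",round(q["time_s"],1),q["ee_pos"].round(1),"gap",round(q["finger_gap"],1),"ff",round(q["finger_force"],1),"F",q["contact_force"].round(1))
def pick(xy,z,op):
    robot.command_gripper(op); down(xy,z); robot.command_gripper(25); robot.dwell(.2); say("gripped")
    robot.movel([*xy,z+15],rate=50); say("lifted"); robot.movel([*xy,UP],rate=200)
def place(xy,z,op=70):
    down(xy,z+5); robot.movel([*xy,z],rate=15); say("set"); robot.command_gripper(op); say("released"); robot.movel([*xy,z+40],rate=80); robot.movel([*xy,UP],rate=250)
E
python3 - <<'E'
from h import *
for p in([614,-62,88],[595,70,88],[538,-4,88],[608,4,12],[500,313,48],*[[*s,88] for s in SLOT.values()],[500,313,250],[409,-314,250]):
    for t in(3.29,3.29-np.pi):
        a=ik(p,quat(t)); print(p,round(t,2),None if a is None else np.round(a,2))
E
```

```text
[614, -62, 88] 3.29 [-0.3   0.37  1.57 -0.    1.2  -2.02]
[614, -62, 88] 0.15 [-0.3   0.37  1.57 -0.    1.2   1.13]
[595, 70, 88] 3.29 [-0.08  0.32  1.63 -0.    1.19 -1.8 ]
[595, 70, 88] 0.15 [-0.08  0.32  1.63 -0.    1.19  1.34]
[538, -4, 88] 3.29 [-0.23  0.18  1.8  -0.    1.16 -1.95]
[538, -4, 88] 0.15 [-0.23  0.18  1.8  -0.    1.16  1.19]
[608, 4, 12] 3.29 [-0.19  0.45  1.63 -0.    1.06 -1.91]
[608, 4, 12] 0.15 [-0.19  0.45  1.63 -0.    1.06  1.23]
[500, 313, 48] 3.29 [ 0.35  0.35  1.68 -0.    1.11 -1.36]
[500, 313, 48] 0.15 [ 0.35  0.35  1.68 -0.    1.11  1.78]
[np.float64(567.12), np.float64(-290.58), 88] 3.29 [-0.66  0.41  1.51 -0.    1.22 -2.38]
[np.float64(567.12), np.float64(-290.58), 88] 0.15 [-0.66  0.41  1.51 -0.    1.22  0.76]
[np.float64(408.88), np.float64(-314.42), 88] 3.29 [-0.89  0.12  1.87 -0.    1.15 -2.61]
[np.float64(408.88), np.float64(-314.42), 88] 0.15 [-0.89  0.12  1.87 -0.    1.15  0.53]
[np.float64(488.0), np.float64(-302.5), 88] 3.29 [-0.77  0.26  1.7  -0.    1.18 -2.48]
[np.float64(488.0), np.float64(-302.5), 88] 0.15 [-0.77  0.26  1.7  -0.    1.18  0.66]
[500, 313, 250] 3.29 [ 0.35  0.17  1.48 -0.    1.49 -1.36]
[500, 313, 250] 0.15 [ 0.35  0.17  1.48 -0.    1.49  1.78]
[409, -314, 250] 3.29 [-0.89 -0.03  1.69 -0.    1.48 -2.61]
[409, -314, 250] 0.15 [-0.89 -0.03  1.69 -0.    1.48  0.53]
```

```bash
sed -i 's/^T=3.29/T=3.29-np.pi/' h.py; python3 - <<'E'
from h import *
robot.movep([590,0,UP],quat(T)); robot.dwell(.2); say("at")
I=cam("wrist"); im=grab_frame("wrist"); cv2.imwrite("pics/w1.png",im[:,:,::-1])
print("C",(-I[1].T@I[2]).round(1),I[0]["fx"])
h=cv2.cvtColor(im,cv2.COLOR_RGB2HSV)
for n,lo,hi in(("yellow",(24,120,120),(32,255,255)),("blue",(105,120,60),(125,255,255)),("red",(0,150,80),(6,255,255))):
    m=cv2.inRange(h,lo,hi); k,l,st,ce=cv2.connectedComponentsWithStats(m,connectivity=4)
    for j in sorted(range(1,k),key=lambda j:-st[j,4])[:3]:
        ys,xs=np.nonzero(l==j); c,R=cv2.minEnclosingCircle(np.c_[xs,ys].astype(np.float32))
        print(n,st[j,4],np.round(c,1),round(R,1),"z125",back("",c,125,I).round(1)[:2],"z7",back("",c,7,I).round(1)[:2])
E
```

```text
at t 3.7 [589.9   0.6 249.9] gap 85.4 ff 0.0 F [-0.2 -0.1 -0.3]
C [659.5  10.9 426.3] 298.01394271822863
yellow 1306 [340.7 181.2] 21.0 z125 [613.6 -61.1] z7 [595.6 -89.3]
yellow 658 [323.1 164. ] 26.3 z125 [628.2 -39.9] z7 [615.9 -59.8]
yellow 7 [325.5 150.5] 2.5 z125 [641.6 -39.7] z7 [634.6 -59.5]
blue 1209 [272.8 238.8] 20.9 z125 [540.8  -1.6] z7 [494.3  -6.5]
blue 663 [275.1 210.5] 23.5 z125 [572.7   0.6] z7 [538.7  -3.4]
blue 216 [323.  118.5] 12.4 z125 [671.  -31.4] z7 [675.6 -48. ]
red 1303 [211.1 179.4] 21.5 z125 [595.7  70.2] z7 [570.7  93.4]
red 617 [227. 164.] 25.6 z125 [613.7  55.7] z7 [595.7  73.2]
red 3 [218. 160.] 1.0 z125 [616.3  65. ] z7 [599.3  86.2]
```

View pics/w1.png

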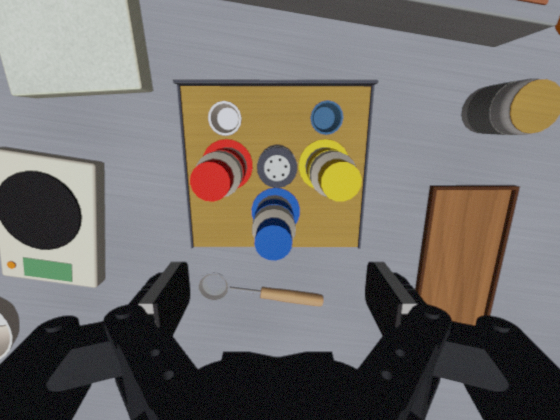

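The wrist view is aligned with the station. The lids are at (341,181), (211,179) and (273,239), and all agree with the top camera to within 3 mm. I'll start with the yellow jar.

```bash
python3 - <<'E'
from h import *
hover((614,-62)); pick((614,-62),88,70)
if robot.state()["finger_gap"]>35:
    hover(SLOT["yellow"]); place(SLOT["yellow"],86)
im=grab_frame("top"); cv2.imwrite("pics/t2.png",im[:,:,::-1])
E
```

```text
gripped t 6.8 [616.3 -61.2  91.9] gap 25.1 ff 6.6 F [-1.3  3.7 13. ]
lifted t 7.3 [614.  -62.1 103. ] gap 25.1 ff 0.0 F [ 1.1  0.  -0.8]
```

View pics/t2.png

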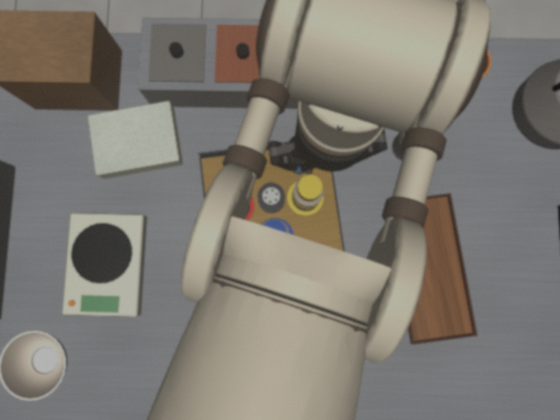

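The grasp failed: the gap is 25 mm, nothing was lifted, and the yellow jar is still on its pad at about (308,190). I'll look at why before trying again.

```bash
python3 - <<'E'
from h import *
say("now"); q=robot.state(); print(q["ee_rot"].round(4),np.round(quat(T),4),q["joints"].round(3))
I=cam("wrist"); w=grab_frame("wrist").copy(); s=grab_frame("side").copy()
for c,im in(("wrist",w),("side",s)):
    i,R,t=cam(c)
    for P,col in((q["ee_pos"],(255,0,255)),((614,-62,125),(0,255,0)),((614,-62,7),(0,255,0))):
        x=R@np.array(P)+t; u=(x[:2]/x[2]*[i["fx"],i["fy"]]+[i["cx"],i["cy"]]); print(c,P,u.round()); cv2.circle(im,tuple(int(v) for v in u),2,col,-1)
s=cv2.resize(s[60:270,160:440],(560,420))
cv2.imwrite("pics/ws3.png",cv2.resize(np.hstack([w,s]),(800,300),interpolation=3)[:,:,::-1])
E
```

```text
now t 8.2 [612.9 -61.7 247.6] gap 24.8 ff 0.0 F [ 0.2  0.  -0.4]
[-7.000e-04  9.972e-01  7.410e-02 -1.800e-03] [0.     0.9972 0.0741 0.    ] [-0.296  0.239  1.405 -0.     1.501  1.126]
wrist [612.92469341 -61.7073086  247.63309736] [277. 240.]
wrist (614, -62, 125) [278. 194.]
wrist (614, -62, 7) [278. 175.]
side [612.92469341 -61.7073086  247.63309736] [255. 108.]
side (614, -62, 125) [255. 154.]
side (614, -62, 7) [256. 194.]
```

View pics/ws3.png

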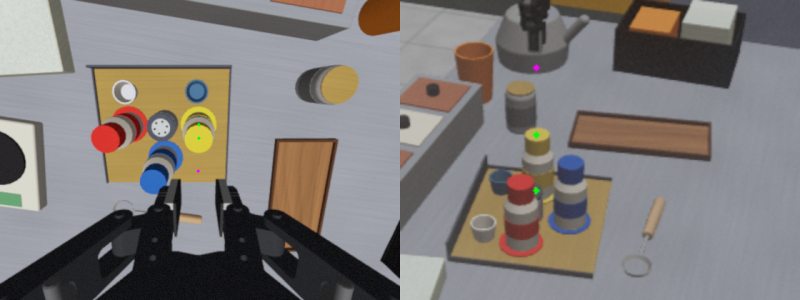

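The magenta dot marks the reported TCP. In both views the real fingertips sit well above it, at about (536,50) against (536,68) in the side half. So the fingers closed on top of the lid. I'll measure this offset at full closure.

```bash
python3 - <<'E'
from h import *
robot.command_gripper(0); robot.dwell(.4); say("shut"); q=robot.state()
out=[]
for g in(0,45):
    if g: robot.command_gripper(g); robot.dwell(.2); say("45"); q=robot.state()
    for c,r in(("side",(205,60,305,160)),("wrist",(202,190,352,340))):
        k=400/(r[2]-r[0]); i,R,t=cam(c)
        im=grab_frame(c); im=cv2.resize(im[r[1]:r[3],r[0]:r[2]],(400,400),interpolation=2)
        im=np.clip(im.astype(float)*1.8,0,255).astype(np.uint8)
        for n,dz in enumerate((0,10,20,30,40)):
            x=R@(q["ee_pos"]+[0,0,dz])+t; u=(x[:2]/x[2]*[i["fx"],i["fy"]]+[i["cx"],i["cy"]]-r[:2])*k
            cv2.circle(im,tuple(int(v) for v in u),3,[(255,0,255),(0,255,0),(0,255,255),(255,255,0),(255,0,0)][n],-1)
        out.append(cv2.resize(im,(300,300),interpolation=3))
cv2.imwrite("pics/f4.png",np.vstack([np.hstack(out[:2]),np.hstack(out[2:])])[:,:,::-1])
E
```

```text
shut t 9.1 [614. -62. 250.] gap -0.3 ff 0.0 F [ 0.5  0.3 -0.5]
45 t 9.9 [614. -62. 250.] gap 44.8 ff 0.0 F [-0.  -0.1 -0.3]
```

View pics/f4.png

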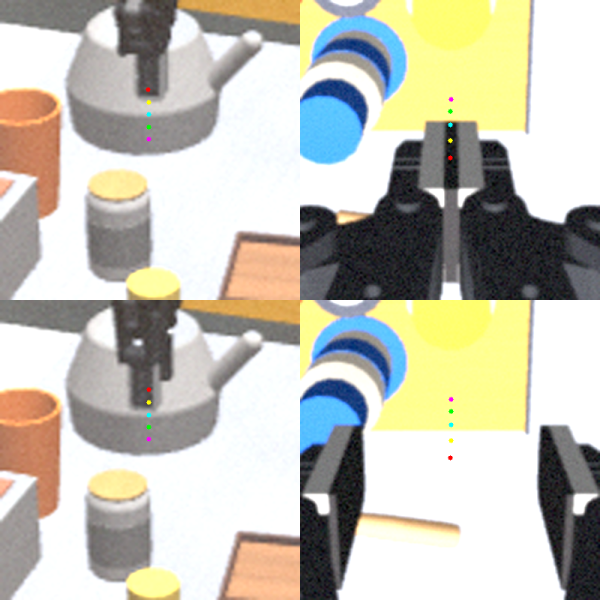

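When shut, the fingertips are about 34 mm above the reported TCP: the tip edge falls between the +30 and +40 marks in both views. The lid-top contact agrees, at 125 − 92 = 33 mm. I'll correct the heights by that offset and retry, watching the force.

```bash
sed -i 's/UP=250/UP=215/' h.py; python3 - <<'E'
from h import *
print(ik([608,4,-22],quat(T)),ik([500,313,14],quat(T)))
xy=(614,-62); robot.command_gripper(72); down(xy,60); say("down"); 
robot.movel([*xy,55],rate=40); robot.command_gripper(25); robot.dwell(.2); say("grip")
if robot.state()["finger_gap"]>38:
    robot.movel([*xy,70],rate=50); say("lift"); robot.movel([*xy,UP],rate=200); robot.dwell(.2); say("up")
im=grab_frame("side"); cv2.imwrite("pics/s5.png",cv2.resize(im[40:250,150:430],None,fx=2,fy=2)[:,:,::-1])
E
```

```text
[-1.91921833e-01  4.98095019e-01  1.64092588e+00 -4.44089210e-16
  1.00257175e+00  1.23046715e+00] [ 3.54633254e-01  4.02370580e-01  1.68909127e+00 -4.44089210e-16
  1.05013081e+00  1.77702223e+00]
down t 11.9 [613.8 -61.9  59.6] gap 72.3 ff 0.0 F [-0.3 -0.8  0.2]
grip t 12.8 [614.4 -62.   55.5] gap 41.4 ff 60.8 F [0.9 0.9 2.5]
lift t 13.2 [613.9 -62.   70.1] gap 40.6 ff 60.3 F [ 0.2 -0.  -3.6]
up t 14.3 [613.1 -61.7 213.1] gap 40.6 ff 60.3 F [ 0.1  0.7 -3.5]
```

View pics/s5.png

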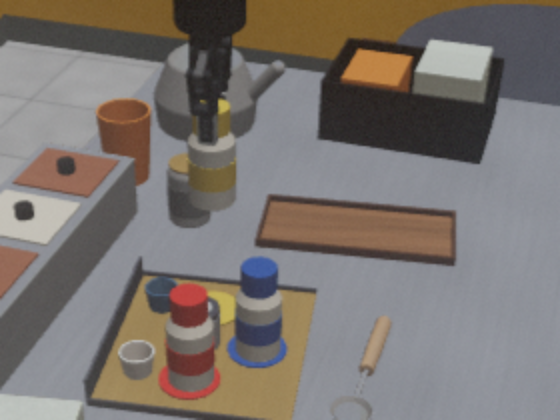

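The yellow jar is held upright by its lid, at about (212,150) in the picture. I'll set it on the tray, then move blue and red.

```bash
python3 - <<'E'
from h import *
s=SLOT["yellow"]; hover(s); place(s,52,72)
i=cam("wrist"); im=grab_frame("wrist"); cv2.imwrite("pics/w6.png",im[:,:,::-1])
E
```

```text
set t 17.7 [ 567.4 -290.8   52.5] gap 40.7 ff 60.5 F [-0.7  0.2 -0.9]
released t 18.1 [ 567.2 -290.7   52.2] gap 71.9 ff 0.0 F [ 0.4 -0.1 -0.4]
```

View pics/w6.png

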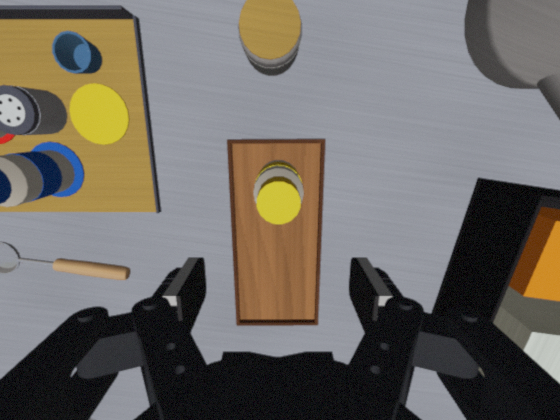

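The yellow jar stands upright and centred across the tray at (278,195), with room for the other two. Blue is next, then red.

```bash
python3 - <<'E'
from h import *
for n,xy in(("blue",(539.5,-2.8)),("red",(595,70.2))):
    hover(xy); pick(xy,56,72)
    if robot.state()["finger_gap"]<38: print("MISS"); break
    hover(SLOT[n]); place(SLOT[n],53,72)
else:
    hover((560,5)); robot.dwell(.4); say("look")
    I=cam("wrist"); im=grab_frame("wrist"); cv2.imwrite("pics/w7.png",im[:,:,::-1])
    h=cv2.cvtColor(im,cv2.COLOR_RGB2HSV)
    for n,lo,hi in(("yellow",(24,120,120),(32,255,255)),("blue",(105,120,60),(125,255,255)),("red",(0,150,80),(6,255,255))):
        m=cv2.inRange(h,lo,hi); k,l,st,ce=cv2.connectedComponentsWithStats(m,connectivity=4)
        for j in sorted(range(1,k),key=lambda j:-st[j,4])[:2]:
            ys,xs=np.nonzero(l==j); c,R=cv2.minEnclosingCircle(np.c_[xs,ys].astype(np.float32))
            print(n,st[j,4],np.round(c,1),round(R,1),"z7",back("",c,7,I).round(1)[:2],"z125",back("",c,125,I).round(1)[:2])
    for d in masks_of("wrist","tin")[:2]: print("tin",d["confidence"],d["point"],back("",d["point"],56,I).round(1))
    m=cv2.inRange(h,(0,0,150),(180,60,255)); k,l,st,ce=cv2.connectedComponentsWithStats(m)
    for j in range(1,k):
        if 150<st[j,4]<2500: print("white",st[j],ce[j].round(1),back("",ce[j],56,I).round(1)[:2])
E
```

```text
gripped t 23.3 [540.1  -2.8  56.7] gap 40.8 ff 60.8 F [-0.3  1.3  6.1]
lifted t 23.8 [539.4  -2.9  70.9] gap 40.4 ff 60.9 F [-0.2  0.1 -3.8]
set t 28.4 [ 409.2 -314.8   53.6] gap 41.0 ff 61.3 F [-0.7  2.2  2.3]
released t 28.8 [ 408.9 -314.5   53. ] gap 71.7 ff 0.0 F [ 0.3 -0.1 -0.2]
gripped t 34.6 [595.5  70.4  56.7] gap 40.9 ff 60.5 F [-1.   1.5  5.4]
lifted t 35.1 [594.9  70.   71. ] gap 41.0 ff 60.8 F [-0.1  0.  -3.3]
set t 40.0 [ 488.4 -302.8   53.7] gap 40.8 ff 61.0 F [-0.4  0.6  2.2]
released t 40.4 [ 488.  -302.6   53. ] gap 72.3 ff 0.0 F [ 0.2 -0.5 -1.1]
look t 43.9 [560.    4.8 215. ] gap 72.2 ff 0.0 F [-0.4  0.5 -0.5]
yellow 2607 [335.5 144.8] 29.6 z7 [615.4 -60.7] z125 [619.7 -37.5]
yellow 37 [559. 244.] 8.0 z7 [ 529.5 -394.1] z125 [ 560.2 -268.5]
blue 2107 [281.5 196.9] 26.1 z7 [538.7  -3.7] z125 [566.6   2.1]
blue 380 [535.5 360.5] 25.5 z7 [ 336.7 -438.9] z125 [ 426.6 -299.5]
red 2474 [227.6 145. ] 28.8 z7 [595.   73.8] z125 [605.6  55.7]
red 1042 [538.5 309. ] 26.6 z7 [ 426.3 -406.9] z125 [ 488.7 -277.3]
tin 0.9 [285.2, 145.4] [608.4   3.5  56. ]
white [207  70  37  41 861] [227.2  91.1] [654.4  72.4]
white [270 131  29  30 630] [284.2 145.7] [607.9   4.6]
white [ 519  210   41   79 1295] [539.8 250.2] [ 531.  -322.2]
white [ 502  276   58  106 1482] [534. 326.] [ 426.7 -357.4]
white [  91  368   57   52 1828] [123.4 397.9] [222.7 178.5]
white [ 407  368   58   52 1852] [431.  397.7] [ 289.5 -258.5]
```

View pics/w7.png

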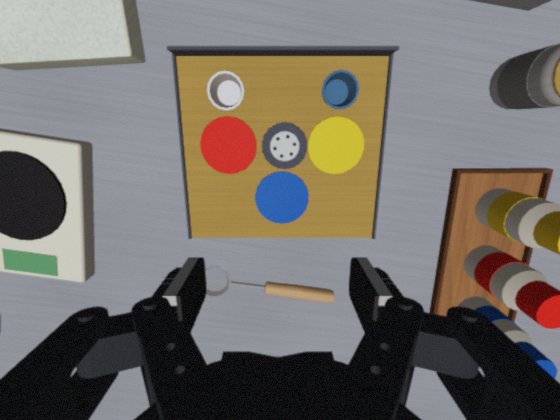

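All three jars stand on the tray, and the tin is untouched at (284,146) with all pads clear. Next I'll grip the tin and measure the pan from the wrist camera on the way.

```bash
python3 - <<'E'
from h import *
xy=(607.5,4.3); hover(xy,120); robot.command_gripper(78); down(xy,-5); say("near"); 
if np.linalg.norm(robot.state()["contact_force"])<6:
    robot.movel([*xy,-20],rate=40); say("down"); robot.command_gripper(35); robot.dwell(.2); say("grip")
    if robot.state()["finger_gap"]>48:
        robot.movel([*xy,0],rate=50); say("lift"); robot.movel([*xy,170],rate=200)
        hover((470,300),170); robot.dwell(.4); say("look")
        I=cam("wrist"); im=grab_frame("wrist"); cv2.imwrite("pics/w8.png",im[:,:,::-1])
        g=im.max(2); m=((g<70)).astype(np.uint8); m[260:]=0
        k,l,st,ce=cv2.connectedComponentsWithStats(m)
        for j in range(1,k):
            if st[j,4]>2000:
                c=max(cv2.findContours((l==j).astype(np.uint8),0,1)[0],key=len); e=cv2.fitEllipse(c); print(st[j],np.round(e[0],1),np.round(e[1],1),back("",e[0],40,I).round(1))
E
```

```text
near t 46.4 [607.3   4.3  -5.4] gap 78.2 ff 0.0 F [ 0.6 -0.4  0.5]
down t 46.9 [607.3   4.3 -20.3] gap 78.0 ff 0.0 F [-0.6 -0.7  0.5]
grip t 47.5 [608.2   4.1 -19.3] gap 50.6 ff 63.0 F [ 0.1 -0.5  2.9]
lift t 48.0 [6.075e+02 4.400e+00 1.000e-01] gap 50.6 ff 62.7 F [-0.4  1.  -2.7]
look t 51.3 [470.1 299.8 170. ] gap 50.6 ff 62.7 F [ 0.5 -0.2 -3.3]
[    0     0    95   260 15290] [ 45.8 125. ] [103.4 286.1] [504.8 536.6  40. ]
[  211   109   133   151 10947] [270.9 191.6] [122.3 167.6] [471.3 307.1  40. ]
```

```bash
ls -la pics
```

```text
total 3544
drwxr-xr-x 2 agent agent   4096 Dec  4 03:06 .
drwxr-xr-x 3 agent agent   4096 Dec  4 03:05 ..
-rw-r--r-- 1 agent agent 427347 Dec  4 03:04 f4.png
-rw-r--r-- 1 agent agent 257707 Dec  4 03:05 s5.png
-rw-r--r-- 1 agent agent 350856 Dec  4 03:01 side0.png
-rw-r--r-- 1 agent agent 318800 Dec  4 03:03 t2.png
-rw-r--r-- 1 agent agent 298080 Dec  4 03:01 top0.png
-rw-r--r-- 1 agent agent 371041 Dec  4 03:03 w1.png
-rw-r--r-- 1 agent agent 373522 Dec  4 03:05 w6.png
-rw-r--r-- 1 agent agent 372482 Dec  4 03:06 w7.png
-rw-r--r-- 1 agent agent 363316 Dec  4 03:06 w8.png
-rw-r--r-- 1 agent agent 314167 Dec  4 03:04 ws3.png
-rw-r--r-- 1 agent agent 157577 Dec  4 03:02 z1.png
```

View pics/w8.png

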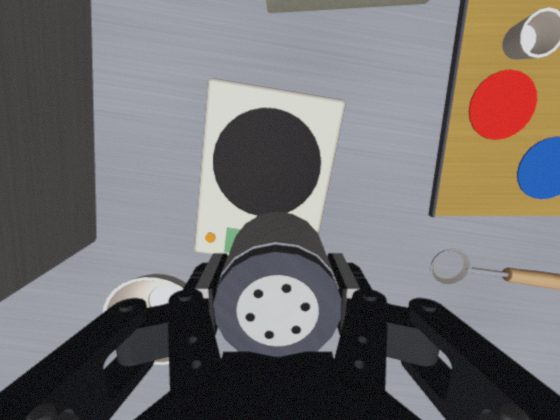

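The tin is held upright, with its lid disc at (277,307). The pan is nearly all visible, centred near (267,161). I'll fit its unoccluded contour and place the tin.

```bash
python3 - <<'E'
from h import *
I=cam("wrist"); im=grab_frame("wrist")
m=(im.max(2)<70).astype(np.uint8); m[:100]=0; m[205:]=0; m[:,:205]=0; m[:,330:]=0
c=max(cv2.findContours(m,0,1)[0],key=len)[:,0]; c=c[c[:,1]<200]; e=cv2.fitEllipse(c); P=back("",e[0],40,I); print(np.round(e[0],1),np.round(e[1],1),P.round(1))
z=robot.state()["ee_pos"][2]+23.7+52; t=back("",(277,307),z,I); print("tin in hand",t.round(1))
off=np.clip(t[:2]-robot.state()["ee_pos"][:2],-5,5)
xy=(P[:2]+[500.7,313.4])/2; print(xy,off)
assert np.linalg.norm(P[:2]-[500.7,313.4])<8
xy=xy-off*[.5,0]
hover(xy,170,150); place(xy,16,78)
robot.movep([400,150,240],quat(T)); robot.dwell(.3)
im=grab_frame("top"); J=cam("top")
cv2.imwrite("pics/t9.png",im[:,:,::-1])
s=grab_frame("side"); cv2.imwrite("pics/s9.png",cv2.resize(s[220:400,140:380],None,fx=2.5,fy=2.5)[:,:,::-1])
E
```

```text
[266.5 161.7] [104.9 106.2] [501.5 316.   40. ]
tin in hand [472.2 300.2 245.7]
[501.07536518 314.68941867] [2.10072358 0.30433949]
set t 53.9 [500.5 314.9  16.6] gap 50.7 ff 63.4 F [-0.4 -1.4  2.5]
released t 54.2 [500.1 314.7  16. ] gap 78.1 ff 0.0 F [-0.4  0.5  0.3]
```

View pics/s9.png

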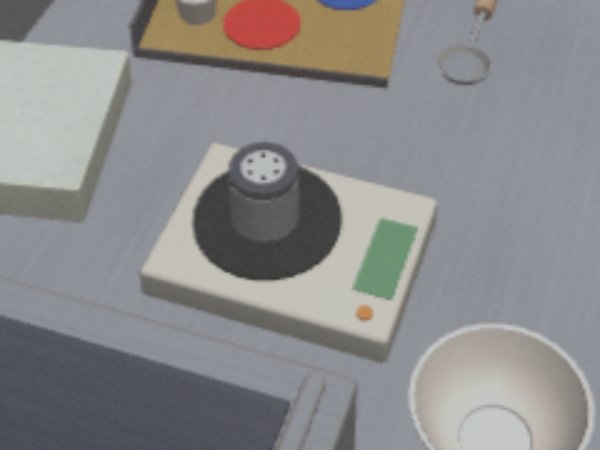

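The tin stands upright in the middle of the pan, at (265,220). Now I'll take the jars back to their pads.

```bash
python3 - <<'E'
from h import *
for n,xy in(("yellow",(616,-61)),("red",(595.7,73)),("blue",(538.7,-4))):
    hover(SLOT[n]); pick(SLOT[n],53,72)
    if robot.state()["finger_gap"]<38: print("MISS"); break
    hover(xy); place(xy,56,72)
else:
    hover((545,5)); robot.dwell(.4); say("look")
    I=cam("wrist"); im=grab_frame("wrist"); cv2.imwrite("pics/w10.png",im[:,:,::-1])
    h=cv2.cvtColor(im,cv2.COLOR_RGB2HSV)
    for n,lo,hi in(("yellow",(24,120,120),(32,255,255)),("blue",(105,120,60),(125,255,255)),("red",(0,150,80),(6,255,255))):
        m=cv2.inRange(h,lo,hi); k,l,st,ce=cv2.connectedComponentsWithStats(m,connectivity=4)
        for j in sorted(range(1,k),key=lambda j:-st[j,4])[:2]:
            ys,xs=np.nonzero(l==j); c,R=cv2.minEnclosingCircle(np.c_[xs,ys].astype(np.float32))
            print(n,st[j,4],np.round(c,1),round(R,1),"z7",back("",c,7,I).round(1)[:2],"z125",back("",c,125,I).round(1)[:2])
E
```

```text
gripped t 61.6 [ 567.7 -291.    53.8] gap 40.6 ff 61.4 F [ 1.  -0.1  3.4]
lifted t 62.1 [ 566.9 -290.5   67.9] gap 40.9 ff 60.9 F [ 0.2  0.4 -3.5]
set t 66.3 [616.5 -61.1  56.8] gap 40.6 ff 61.4 F [-0.9  0.4  1.6]
released t 66.7 [616. -61.  56.] gap 71.8 ff 0.0 F [-0.6  0.5 -0.7]
gripped t 71.8 [ 488.3 -302.6   53.7] gap 40.8 ff 60.6 F [-0.6  2.2  5.7]
lifted t 72.3 [ 488.  -302.6   68. ] gap 40.7 ff 60.8 F [-0.5  0.3 -3.6]
set t 77.2 [596.2  73.1  56.7] gap 40.7 ff 61.1 F [-0.5  0.4  1.9]
released t 77.6 [595.7  73.   55.9] gap 71.9 ff 0.0 F [-0.6 -1.3  0.8]
gripped t 83.4 [ 409.2 -314.7   53.6] gap 40.8 ff 60.8 F [-1.1  1.8  5.8]
lifted t 83.8 [ 408.8 -314.4   68. ] gap 40.6 ff 60.9 F [-1.3  0.3 -4. ]
set t 88.5 [539.2  -4.   56.7] gap 40.9 ff 61.4 F [-0.9  0.9  2.1]
released t 88.9 [538.8  -4.   56. ] gap 71.8 ff 0.0 F [-0.2 -0.8 -0.3]
look t 91.1 [545.    4.8 215.1] gap 72.5 ff 0.0 F [-0.6 -1.4 -0.9]
yellow 1878 [364.1 135.9] 25.6 z7 [616.4 -93.8] z125 [615.8 -60.4]
yellow 754 [337.3 132.3] 30.1 z7 [615.7 -59.8] z125 [615.3 -36.8]
blue 1577 [285. 211.] 23.5 z7 [505.1 -11.2] z125 [538.7  -3.1]
blue 745 [283.1 185.8] 26.4 z7 [538.7  -3.4] z125 [562.    2.3]
red 1874 [208.7 136.1] 25.7 z7 [587.4  98.4] z125 [595.7  72.8]
red 728 [229.9 132.5] 29.2 z7 [595.6  72.7] z125 [601.4  55. ]
```

View pics/w10.png

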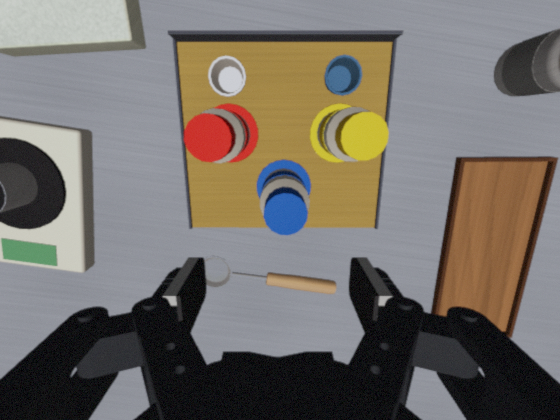

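All three jars stand upright, with lids and pads agreeing to within 1 mm: red at (596,73), yellow at (616,-60) and blue at (539,-3). The tin is still on the pan and the robot is touching nothing, so I'm handing the job in.

```bash
python3 - <<'E'
from h import *
print(workorder.sign_off())
E
```

```text
the job is handed in; nothing more can be done
None
```

The job is handed in after about 91 s: the tin is on the middle of the scale pan and each jar is upright on its own pad, within about 1 mm of centre; the first try at the yellow jar pressed its lid with about 13 N because the fingertips sit about 34 mm above the reported TCP, which I then corrected for.

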